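# Off-load tap change on a bench test transformer

## Robot

A 6-joint arm with a two-finger parallel gripper is mounted at the origin on a cart in front of the work surface, level with it; the furniture and walls round the work are solid. World frame = base frame: x ahead of the robot, y to its left, z up, the work surface at z = 0. Lengths are in mm, angles in degrees, forces in N, time in s.
With the tool pointing down it reaches from about 250 to 775 mm from the base axis. Payload 4 kg.
Tool frame: the origin (TCP) lies midway between the tips of the shut fingers; the grasp point (between the pads) lies 19 mm behind it; z points along the fingers, y is the line along which they close (so a half turn about z gives the same grasp; the last joint's range is limited). The gripper opens to 85 mm and grips with 20 to 120 N. Pads are 22 mm wide; open, the fingers measure 114 mm over their backs; the gripper's body (76 mm by 85 mm) begins 54 mm behind the grasp point. The pads swing forward as they close: fully open they stand 13 mm farther back than shut.
Start: joints at [-71.683, 4.996, 78.535, -0, 96.463, -5.907], TCP at [225.673, -501.587, 231.341] pointing down, gripper open.
Joint ranges: [-177.83, 177.83], [-43.37, 116.18], [15.69, 146.23], [-61.86, 241.86], [9.47, 152.12], [-147.06, 147.06]. Speed limits (degrees/s): [159.86, 159.86, 180, 180, 180, 180].

## Interface

Orientations are given as [roll, pitch, yaw] about the fixed x, y, z axes, in that order (R = Rz(yaw) Ry(pitch) Rx(roll)).
In Python, from plant import env gives the robot as it stands.
- The arm moves only by the tool play_rows, never from a script. Its argument "targets" is one flat list of numbers, 7 for each row, row after row: the turn, a rotation vector about the tool's x, y, z in degrees, then the shift along the tool's x, y, z in units of 40 mm (1.0 is 40 mm), then the gripper's target within -1 to 1 (fully open at 1, half-way at 0, shut at -1). A call has 1 to 5 rows; each row shifts and turns the commanded pose from where the row before left it, along the tool's axes as they then stand; what a row does not reach is not made up. A row lasts 1/12 s, in which the tool goes at most 41.7 mm and 7.16 degrees, less where a joint would pass 70% of its speed; a pose out of reach is approached as far as the arm can. A call is refused whole if a number of a shift passes 1 or a number of a turn 7.16, either way. A call with a gripper value outside its range is refused whole. The fingers move at their own pace and stop on an object; "newtons" is the grip in N (left out, the last holds). Time passes only in rows, so rows that do not move let the fingers close. It gives the time, the measured TCP pose, the force, the opening and the grip force at its end, in the units of the state.
- env.read_state(): the state, without advancing time (a new reading comes with each control period).
- env.snapshot(name): name is "scene" or "top" or "wrist"; returns the picture (384x512x3 uint8, red, green, blue); there is no depth.
- env.camera_params(name): a dict with "camera_matrix" (3x3 intrinsics, pixels), "dist" ([k1, k2, p1, p2, k3] as OpenCV has them; the pictures are not rectified), "position" and "orientation" of the camera in the world; the wrist camera has in their place "T_tool_cam" (4x4, takes a point from camera to tool coordinates, whose origin is the TCP and whose axes are the flange's). Camera axes: x right, y up, looking along -z (the intrinsics and any distortion apply to the point x, -y, -z); pixel columns grow to the right and rows downward; lengths in mm; the calibration is good to about 2 mm. A picture is of the moment at which its call begins: read the wrist's pose just before it. camera_params takes no time and is no camera call.
- env.close_job(): hands the job in; it is judged then, once.
The state is a dict: "time_s": time; "q": joint angles; "joint_velocities": joint speeds; "effort": joint torques, N m; "tool_pos": TCP position; "eef_rot": TCP orientation; "force": force on the tool from outside, world axes, zero at the start; "wrist_torque": the same for the moment, N m; "finger_gap": finger opening in mm; "grasp_force": force on a finger pad.
Only numpy, scipy, OpenCV 4.12 (cv2) and the standard library are available. Lean on these libraries where they do the work, as an engineer would, in place of code of your own. Each camera call takes 0.05 s, during which the arm holds its last target. There are 200 camera calls.

## Task

Change the tap on the grey test transformer with a fingertip, off load: flip its breaker off (toggle pulled over toward the robot), slide the tap lever back to its left-hand end stop, then push it click by click to the third click to the right of that stop, never beyond it, and flip the breaker on again (toggle pushed over away from the robot). Only push the lever and the toggle, gently, without pinching them; the transformer stays where it stands and everything lying around it is left alone.

Things in the scene. Friction and masses are not known exactly. Their poses are not given: they have to be found in the camera images.
- supply: Test transformer: loose 3.8 kg grey steel case on feet, 140 mm deep (x), 260 mm wide (y). Origin: centre of its underside; x to its back, y to its left, z up. Top plate 72 mm high, y = -130 to +66 mm; left of it a 34 mm high bay holds the breaker. Three posts, 19 mm high, on the plate at y = -104, x = -36, -6, +24 mm. The lever's slot runs along y at x = +8 mm. It slides at about 20 N.
- lever_grip (a point): Point in the middle of the tap lever's upright black grip, 28 mm above the top plate; moves with the lever. The grip is 26 mm (transformer x) by 10 mm (transformer y; 13 mm in its uppermost 10 mm), its top 41 mm above the plate; at its foot a 30 x 16 mm collar, 7 mm high. The slot's trim is 1.6 mm thick.
- tap_lever (a joint): Tap lever's travel, m: 0 at the left end stop (grip at y = +30 mm of the transformer), growing to the right (-y), 0.080 at the right stop. Detents 16 mm apart: 0, then clicks at 0.016, 0.032, 0.048 (third), 0.064, 0.080. Leaving one takes 6 to 7 N; half-way to the next it passes a crest and springs on into it by itself. Starts at the first, second or third click.
- toggle_tip (a point): Point in the breaker's black toggle, on its middle line 2 mm below its end. Toggle: 18 mm wide (transformer y), 12 mm thick, 15 mm long out of the breaker's shoulder, which is 92 mm above the bench and 45 mm long (x). Toggle's highest point: 107 mm above the bench. The breaker, 34 mm wide (y), 72 mm long (x), is centred at x = +8, y = +100 mm of the transformer.
- main_breaker_toggle (a joint): Toggle angle, rad: 0 = on (end leans to the transformer's back, +x), 1.05 = off (leans to its front, -x, the robot's side). Its axis, parallel to the transformer's y, lies 90 mm above the bench at x = +8 mm. Over-centre spring: past 0.52 it snaps over by itself, either way; needs about 4 N at its end. Starts on.
- relay: Bystander: white relay module with black terminals, 38 x 52 x 20 mm, loose in front of the transformer; origin under its centre.
- meter: Bystander: yellow-and-black multimeter, 131 x 70 x 38 mm, loose to the right of the transformer; origin under its centre.
- pliers: Bystander: pliers with blue handles, 61 x 152 x 13 mm, loose to the left of the transformer; origin under its centre.
- driver: Bystander: screwdriver with red handle, 181 mm long, 23 mm high, loose in front of the transformer; origin under its centre.
- tin: Bystander: round tin with green lid, 64 mm in diameter, 34 mm high, loose in front of the transformer on the right; origin under its centre.
- connector: Bystander: grey connector block, 28 x 42 x 20 mm, lying loose on the transformer's top plate in the back right corner; origin under its centre.

How it is judged (in metres and radians):
On the way, in this order (a step that is already met when the one before it is completed fails the run):
1. the breaker is off, before the lever has been moved (value of joint main_breaker_toggle above 0.85 rad and distance of lever_grip from where it was at the start of the episode below 0.01 m), for 0.1 s.
2. the lever is at its left-hand end stop, the breaker off (value of joint main_breaker_toggle above 0.85 rad and value of joint tap_lever below 0.004 m), for 0.1 s.
3. the lever is at the third click, the breaker off (value of joint main_breaker_toggle above 0.85 rad and value of joint tap_lever between 0.043 and 0.053 m), for 0.2 s.
4. the breaker is on again, the lever at the third click (value of joint main_breaker_toggle below 0.2 rad and value of joint tap_lever between 0.043 and 0.053 m), for 0.2 s.
At the end, for the whole second after the job is handed in: The breaker is on (within 0.2 rad of its stop), the tap lever rests at the third click (43 to 53 mm from the left-hand stop), and the transformer stands level within 20 mm of where it was (all of step 4 and velocity of joint tap_lever between -0.005 and 0.005 m/s and distance of supply from where it was at the start of the episode below 0.02 m and angle between supply's own z axis and vertical below 0.05 rad); the robot touches nothing.
It fails at once if the lever is pushed past the third click (value of joint tap_lever above 0.057 m).
It fails at once if the breaker is on while the lever is neither where it was found nor at the third click (value of joint main_breaker_toggle below 0.4 rad and distance of lever_grip from where it was at the start of the episode above 0.012 m and not (value of joint tap_lever between 0.043 and 0.053 m)).
It fails at once if the transformer is dragged more than 25 mm, lifted or tipped (distance of supply from where it was at the start of the episode above 0.025 m or height (world z) of supply above 0.008 m or angle between supply's own z axis and vertical above 0.08 rad).
It fails at once if the lever, the toggle or the case is pinched or forced with more than 30 N (contact force between the fingers and supply above 30 N).
It fails at once if a bystander is moved more than 25 mm or lifted (distance of any of relay, meter, pliers, driver, tin from where it was at the start of the episode above 0.025 m or distance between connector and supply above 0.16 m or height (world z) of connector above 0.09 m or height (world z) of connector below 0.06 m).
It also fails if it takes over 64 s, if anything falls off the work surface, if the arm or the gripper's body presses on something with over 40 N, if the wrist force passes 120 N, or if a joint passes its speed limit or range.

## Working session

There is one attempt and no reset: what is moved stays moved. The work goes in short steps, Python scripts to look and compute and a tool call to move; the robot and the scene stay as the last step left them, time stands still between calls to the robot, and variables do not carry over. Pictures are saved under pics/ and viewed, at most 10 in all, crops included, and the job is handed in when it is done.

Besides the shell and the picture viewer there is one more tool, called as name(argument=value, ...), one argument or row to a line, values as JSON. play_rows: Moves the arm, as the interface text tells. Its arguments: {"type":"object","properties":{"targets":{"type":"array","items":{"type":"number"}},"newtons":{"type":"number"}},"required":["targets"]}

```bash
ls; mkdir -p pics
python3 - <<'E'
from plant import env
import cv2,json
s=env.read_state();print({k:s[k] for k in('time_s','tool_pos','eef_rot','finger_gap')})
for n in('scene','top'):
    cv2.imwrite(f'pics/{n}0.png',env.snapshot(n)[:,:,::-1]);print(n,env.camera_params(n))
print(env.camera_params('wrist'))
E
```

```text
pics
{'time_s': 0.0, 'tool_pos': array([ 225.50777115, -501.07178272,  230.10794719]), 'eef_rot': array([-1.79868744e+02, -1.44874359e-02,  2.42236035e+01]), 'finger_gap': 85.7585137217862}
scene {'camera_matrix': array([[347.48258617,   0.        , 256.00475626],
       [  0.        , 347.48258617, 199.87538728],
       [  0.        ,   0.        ,   1.        ]]), 'dist': array([-0.01732967,  0.        ,  0.        ,  0.        ,  0.        ]), 'position': array([ 88.14085332, 535.54674366, 767.11366476]), 'orientation': array([  44.17172336,   -0.53362928, -138.37088883])}
top {'camera_matrix': array([[403.18998688,   0.        , 261.16404814],
       [  0.        , 403.18998688, 193.83626472],
       [  0.        ,   0.        ,   1.        ]]), 'dist': array([-0.12849212,  0.        ,  0.        ,  0.        ,  0.        ]), 'position': array([ 290.0019954 ,   36.24307899, 1047.88105729]), 'orientation': array([ 12.12865349,  -0.25483507, -88.11319157])}
{'camera_matrix': array([[266.96316673,   0.        , 256.52267367],
       [  0.        , 266.96316673, 191.8702556 ],
       [  0.        ,   0.        ,   1.        ]]), 'dist': array([-0.04441436,  0.        ,  0.        ,  0.        ,  0.        ]), 'T_tool_cam': array([[ 1.07985616e-03,  9.50019850e-01,  3.12187635e-01,
         8.00152860e+01],
       [ 9.99999412e-01, -9.93703174e-04, -4.35051769e-04,
         1.04982326e+00],
       [-1.03085973e-04,  3.12187921e-01, -9.50020364e-01,
        -1.42459127e+02],
       [ 0.00000000e+00,  0.00000000e+00,  0.00000000e+00,
         1.00000000e+00]])}
```

View pics/scene0.png

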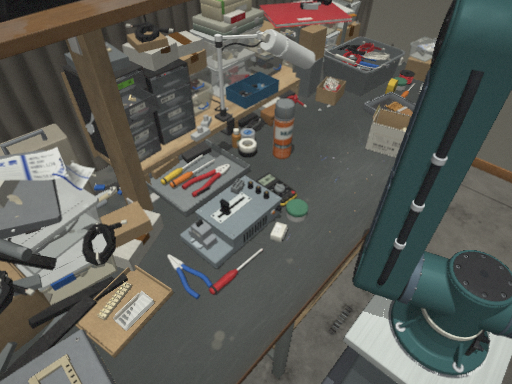

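View pics/top0.png

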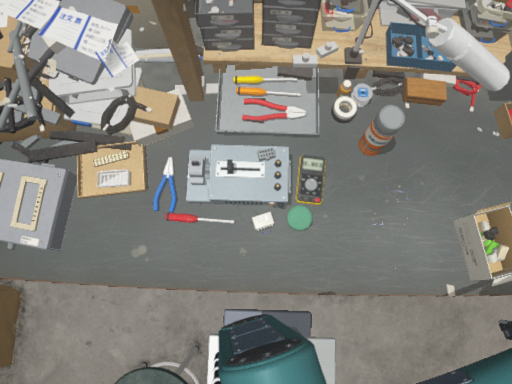

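The scene shot shows the grey transformer around (230,215), with the pliers and driver in front and to its left. In the top shot it spans about (187–290, 145–203), with the lever near (230,165) and the breaker near (198,170). I'll zoom in on both.

Run:
```python
import cv2,numpy as np
a=cv2.imread('pics/top0.png')[138:213,180:300]
b=cv2.imread('pics/scene0.png')[170:270,175:295]
a=cv2.resize(a,None,fx=5,fy=5,interpolation=cv2.INTER_CUBIC)[:300]if 0 else cv2.resize(a,(600,375//5*5),interpolation=cv2.INTER_CUBIC)
cv2.imwrite('pics/topz.png',a);cv2.imwrite('pics/scenez.png',cv2.resize(b,(720,600),interpolation=cv2.INTER_CUBIC))
```

```text
(no output)
```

View pics/topz.png

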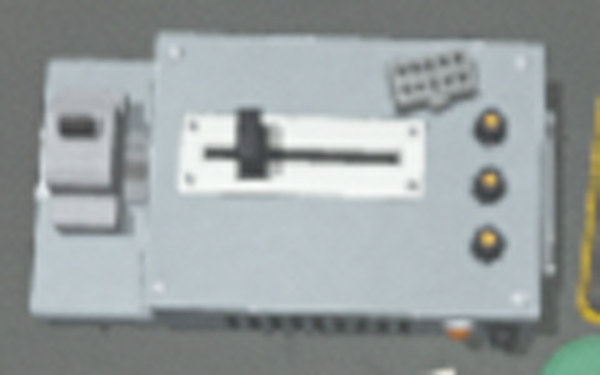

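View pics/scenez.png

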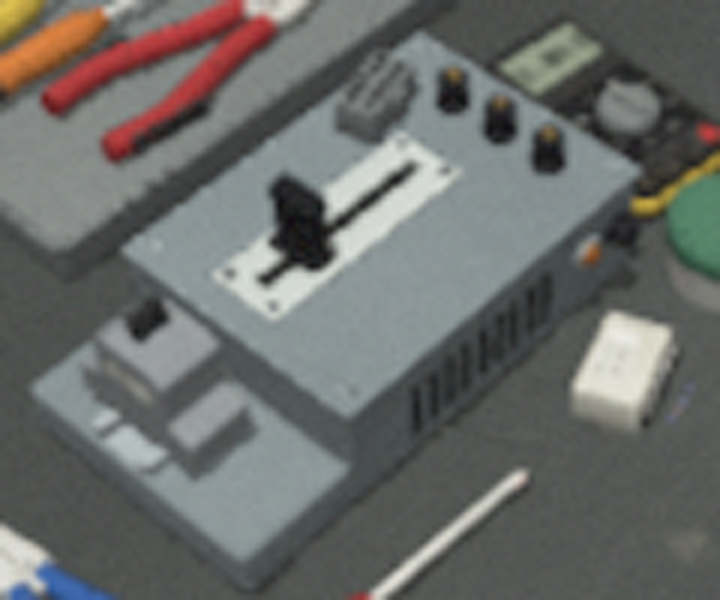

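The top crop shows the plate corners at zoom (157,34), (545,43), (541,318) and (149,308), the lever grip at about (250,143) and the toggle at about (78,125). In the scene crop the plate corners are at (425,33), (640,172), (348,415) and (124,250). The lever top there is at (287,190) and the toggle at (148,315). Next I'll fit the pose.

```bash
cat > h.py <<'E'
import numpy as np,cv2
from scipy.spatial.transform import Rotation as R
from plant import env
def ray(cam,uv):
    p=env.camera_params(cam)
    u=cv2.undistortPoints(np.array(uv,float).reshape(-1,1,2),p['camera_matrix'],p['dist'])[:,0]
    if 'position' in p: Rm=R.from_euler('xyz',p['orientation'],degrees=True).as_matrix();c=p['position']
    else:
        s=env.read_state();Rt=R.from_euler('xyz',s['eef_rot'],degrees=True).as_matrix();T=p['T_tool_cam']
        Rm=Rt@T[:3,:3];c=s['tool_pos']+Rt@T[:3,3]
    return c,np.c_[u[:,0],-u[:,1],-np.ones(len(u))]@Rm.T
def onz(cam,uv,z):
    c,d=ray(cam,uv);return c+d*((z-c[2])/d[:,2])[:,None]
def proj(cam,P):
    p=env.camera_params(cam);P=np.array(P,float).reshape(-1,3)
    if 'position' in p: Rm=R.from_euler('xyz',p['orientation'],degrees=True).as_matrix();c=p['position']
    else:
        s=env.read_state();Rt=R.from_euler('xyz',s['eef_rot'],degrees=True).as_matrix();T=p['T_tool_cam']
        Rm=Rt@T[:3,:3];c=s['tool_pos']+Rt@T[:3,3]
    q=(P-c)@Rm*[1,-1,-1]
    return cv2.projectPoints(q,np.zeros(3),np.zeros(3),p['camera_matrix'],p['dist'])[0][:,0]
def fit(w,b): # rigid 2D body->world
    w=w[:,:2];b=np.array(b,float)
    wz=(w-w.mean(0))@[1,1j];bz=(b-b.mean(0))@[1,1j]
    a=np.angle(np.sum(wz*np.conj(bz)));t=w.mean(0)-[np.cos(a)*b.mean(0)[0]-np.sin(a)*b.mean(0)[1],np.sin(a)*b.mean(0)[0]+np.cos(a)*b.mean(0)[1]]
    return a,t
def tobody(w,a,t):
    return (w[:,:2]-t)@np.array([[np.cos(a),-np.sin(a)],[np.sin(a),np.cos(a)]])
E
python3 - <<'E'
from h import *
np.set_printoptions(precision=1,suppress=True)
B=[(70,66),(70,-130),(-70,-130),(-70,66)]
T=lambda l:(np.array(l)+.5)/5-.5+[180,138]
S=lambda l:(np.array(l)+.5)/6-.5+[175,170]
for n,f,c,lev,tog in(('top',T,[(157,34),(545,43),(541,318),(149,308)],(250,120),(78,125)),('scene',S,[(425,33),(640,172),(348,415),(124,250)],(288,186),(148,310))):
    w=onz(n,f(c),72);a,t=fit(w,B)
    print(n,np.degrees(a),t,'corner body',tobody(w,a,t).tolist())
    print(' edge lens',np.linalg.norm(w-np.roll(w,1,0),axis=1)[:])
    print(' grip top body',tobody(onz(n,f([lev]),113),a,t),'toggle',tobody(onz(n,f([tog]),104),a,t))
E
```

```text
top 0.6831158659986996 [553.6 102.7] corner body [[71.60857516106891, 67.43564151665085], [71.0488084854279, -130.50488910035827], [-71.71363163992244, -129.36065245431683], [-70.94375200657409, 64.42990003802431]]
 edge lens [142.6 197.9 142.8 193.8]
 grip top body [[14.6 14.7]] toggle [[13.1 99.6]]
scene -90.49198034810101 [586.5  69.9] corner body [[99.26723419096203, 38.590052681829484], [96.62914259544397, -102.03013807564732], [-97.02908159985988, -102.2768973881879], [-98.86729518654613, 37.716982782005616]]
 edge lens [198.1 140.6 193.7 140. ]
 grip top body [[-47. -18.]] toggle [[-131.1  -20.3]]
```

play_rows(
  targets=[0,0,5.9,0,0,0,-1,0,0,5.9,0,0,0,-1,0,0,5.9,0,0,0,-1,0,0,5.8,0,0,0,-1],
  newtons=20,
)

```text
time_s: 0.43
tool_pos: [225.6, -501.3, 230.6]
eef_rot: [-179.9, 0.0, 0.4]
force: [0.4, -0.5, 0.2]
finger_gap: 38.8
grasp_force: 0.0
```

play_rows(
  targets=[0,0,0,0.47,-0.88,0,-1,0,0,0,0.47,-0.88,0,-1,0,0,0,0.47,-0.88,0,-1,0,0,0,0.47,-0.88,0,-1,0,0,0,0.47,-0.88,0,-1],
)

```text
time_s: 0.85
tool_pos: [317.7, -322.6, 230.7]
eef_rot: [-180.0, 0.0, 0.7]
force: [1.4, 0.2, 0.6]
finger_gap: -0.1
grasp_force: 0.0
```

play_rows(
  targets=[0,0,0,0.47,-0.88,0,-1,0,0,0,0.47,-0.88,0,-1,0,0,0,0.47,-0.88,0,-1,0,0,0,0.47,-0.88,0,-1,0,0,0,0.47,-0.88,0,-1],
)

```text
time_s: 1.27
tool_pos: [409.4, -145.3, 231.0]
eef_rot: [-180.0, 0.0, 0.7]
force: [1.6, -0.9, 0.3]
finger_gap: -0.1
grasp_force: 0.0
```

play_rows(
  targets=[0,0,0,0.47,-0.88,0,-1,0,0,0,0.47,-0.88,0,-1,0,0,0,0.47,-0.88,0,-1,0,0,0,0.47,-0.88,0,-1,0,0,0,0.47,-0.88,0,-1],
)

```text
time_s: 1.68
tool_pos: [501.2, 32.0, 230.9]
eef_rot: [180.0, 0.0, 0.7]
force: [1.1, -1.1, 0.8]
finger_gap: 0.2
grasp_force: 0.0
```

Run:
```python
from h import *
np.set_printoptions(precision=1,suppress=True)
cv2.imwrite('pics/wrist1.png',env.snapshot('wrist')[:,:,::-1])
B=[(70,-130),(-70,-130),(-70,66),(70,66)]
S=lambda l:(np.array(l)+.5)/6-.5+[175,170]
w=onz('scene',S([(425,33),(640,172),(348,415),(124,250)]),72);a,t=fit(w,B)
print(np.degrees(a),t,tobody(w,a,t).tolist(),tobody(onz('scene',S([(288,186)]),113),a,t),tobody(onz('scene',S([(148,310)]),104),a,t))
```

```text
-0.4389165843918971 [554.8 102.2] [[70.49808732414645, -131.33256769652027], [-70.11959989130763, -128.56424363452447], [-70.18700500130963, 65.09412604049896], [69.80851756847066, 66.80268529054582]] [[14. 15.]] [[11.9 99.1]]
```

View pics/wrist1.png

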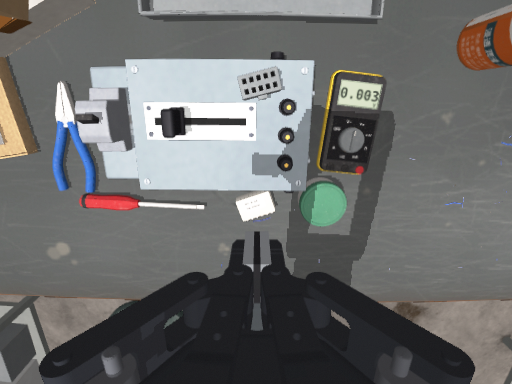

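The wrist picture shows the plate corners at (126,60), (313,60), (306,191) and (136,191). The grip is at about (169,122), the toggle at about (90,119) and the shut fingertips at (257,233).

Run:
```python
from h import *
np.set_printoptions(precision=1,suppress=True)
im=cv2.imread('pics/wrist1.png')
W=lambda l:np.array(l,float)
B=[(70,66),(70,-130),(-70,-130),(-70,66)]
w=onz('wrist',W([(126,60),(313,60),(306,191),(136,191)]),72);a,t=fit(w,B)
print(np.degrees(a),t,tobody(w,a,t).tolist(),'grip',tobody(onz('wrist',[(168,122)],113),a,t),'tog',tobody(onz('wrist',[(90,119)],105),a,t))
c,s=np.cos(a),np.sin(a)
def wd(p):return [t[0]+c*p[0]-s*p[1],t[1]+s*p[0]+c*p[1],p[2]]
print('pred grip top for y=30,14,-2,-18',proj('wrist',[wd((8,y,113)) for y in(30,14,-2,-18)]).tolist())
print('tog on tip',proj('wrist',[wd((8+13*np.sin(.525),100,90+13*np.cos(.525)))]),wd((16,100,105)))
st=env.read_state();P=st['tool_pos']
print('tcp, x+11 at z0,+10,+20,+40 up',proj('wrist',[P+[0,0,0],P+[11,0,0],P+[11,14.5,0],P+[11,0,10],P+[11,14.5,20],P+[11,14.5,40]]).tolist())
cv2.imwrite('pics/wz.png',np.vstack([cv2.resize(im[85:150,60:200],(700,325),interpolation=cv2.INTER_CUBIC),cv2.resize(im[225:275,187:327],(700,250),interpolation=cv2.INTER_CUBIC)]))
```

```text
0.5795777177336463 [556.7 112.5] [[71.06786700451488, 64.05846372955828], [71.82785038012136, -130.440867477097], [-70.12613341759375, -132.3661721781635], [-72.76958396704252, 70.74857592570217]] grip [[10.3 11.2]] tog [[12.7 92.2]]
pred grip top for y=30,14,-2,-18 [[148.7730023013323, 124.43852206615148], [165.27052472270265, 124.48935034851903], [181.87259366525177, 124.565072637242], [198.56134728070464, 124.66550597550608]]
tog on tip [[ 84.5 117. ]] [np.float64(571.6527326425257), np.float64(212.68623046597554), 105]
tcp, x+11 at z0,+10,+20,+40 up [[254.6712622698797, 244.92834335307586], [255.02209151643103, 228.3788852681012], [230.4079095487916, 227.82232173438652], [254.8063633453004, 236.3313905058727], [226.58755545575823, 244.72292887494888], [221.5797603647732, 266.92304024576026]]
```

View pics/wz.png

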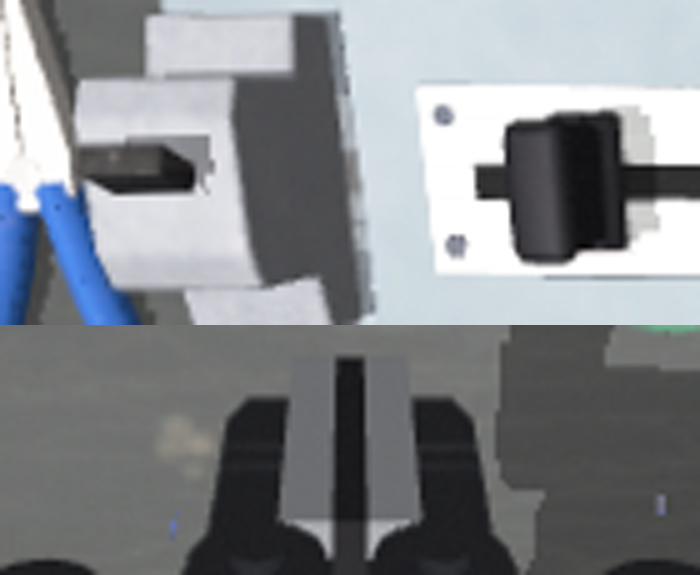

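The last frame was taken while the arm was still moving, which explains its y bias of about 10 mm. The pose is therefore about (554, 102.5) mm with yaw near 0.4°, and the lever is at the first click. The toggle is at about (568, 203).

play_rows(
  targets=[0,0,0,0.55,-0.8,0,-1,0,0,0,0.55,-0.8,0,-1,0,0,0,0.55,-0.8,0,-1,0,0,0,0.55,-0.8,0,-1,0,0,0,0,0,0,-1],
)

```text
time_s: 2.15
tool_pos: [589.1, 164.2, 227.9]
eef_rot: [-179.9, 0.2, 1.1]
force: [-0.3, -0.6, -0.6]
finger_gap: -0.1
grasp_force: 0.0
```

play_rows(
  targets=[0,0,0,0,0,0,-1],
)

```text
time_s: 2.23
tool_pos: [587.3, 160.3, 229.0]
eef_rot: [179.9, 0.2, 0.9]
force: [-0.7, -0.6, -0.6]
finger_gap: 0.1
grasp_force: 0.0
```

play_rows(
  targets=[0,0,0,0.25,-0.55,0,-1,0,0,0,0.25,-0.55,0,-1,0,0,0,0,0,0.9,-1,0,0,0,0,0,0.9,-1,0,0,0,0,0,0.9,-1],
)

```text
time_s: 2.65
tool_pos: [606.9, 202.1, 123.5]
eef_rot: [180.0, -0.2, 0.7]
force: [0.5, 0.2, -1.0]
finger_gap: 0.1
grasp_force: 0.0
```

play_rows(
  targets=[0,0,0,0,0,0,-1,0,0,0,0,0,0,-1],
)

```text
time_s: 2.82
tool_pos: [604.6, 201.5, 120.8]
eef_rot: [179.9, 0.4, 0.6]
force: [-0.3, 0.2, 0.5]
finger_gap: -0.2
grasp_force: 0.0
```

Run:
```python
from h import *
s=env.read_state();print(s['tool_pos'],s['force'])
im=env.snapshot('wrist');cv2.imwrite('pics/w2.png',im[:,:,::-1])
```

```text
[604.61981359 201.49229297 120.8331107 ] [-0.29813445  0.19018622  0.52359467]
```

View pics/w2.png

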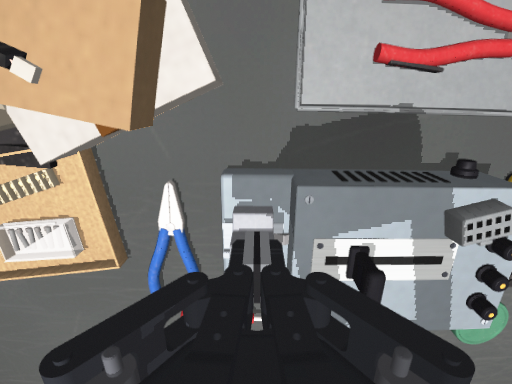

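The fingertip is at (257,240), lined up with the breaker (columns about 233–290). It is behind the toggle and clear of everything. Next I'll descend and pull toward the robot.

play_rows(
  targets=[0,0,0,0,0,0.3,-1,0,0,0,0,0,0.27,-1,0,0,0,-0.1,0,0,-1,0,0,0,-0.1,0,0,-1,0,0,0,0,0,0,-1],
)

```text
time_s: 3.28
tool_pos: [598.2, 203.3, 101.1]
eef_rot: [-180.0, -0.0, 0.7]
force: [-0.4, -0.2, 0.1]
finger_gap: -0.0
grasp_force: 0.0
```

play_rows(
  targets=[0,0,0,-0.08,0,0,-1,0,0,0,-0.08,0,0,-1,0,0,0,-0.08,0,0,-1],
)

```text
time_s: 3.53
tool_pos: [589.1, 203.2, 101.0]
eef_rot: [-180.0, -0.0, 0.7]
force: [-0.4, -0.3, -0.4]
finger_gap: 0.3
grasp_force: 0.0
```

play_rows(
  targets=[0,0,0,0,0,0.07,-1,0,0,0,-0.06,0,0,-1,0,0,0,-0.06,0,0,-1],
)

```text
time_s: 3.78
tool_pos: [584.1, 203.0, 97.4]
eef_rot: [180.0, 0.0, 0.7]
force: [0.7, 0.4, -0.0]
finger_gap: -0.1
grasp_force: 0.0
```

play_rows(
  targets=[0,0,0,-0.06,0,0,-1,0,0,0,-0.06,0,0,-1],
)

```text
time_s: 3.95
tool_pos: [581.1, 203.0, 98.6]
eef_rot: [-180.0, -0.3, 0.7]
force: [4.3, 0.3, 3.1]
finger_gap: -0.2
grasp_force: 2.2
```

play_rows(
  targets=[0,0,0,-0.06,0,0,-1,0,0,0,-0.06,0,0,-1],
)

```text
time_s: 4.12
tool_pos: [575.8, 203.0, 99.1]
eef_rot: [-180.0, -0.2, 0.7]
force: [2.9, 0.2, 2.5]
finger_gap: 0.2
grasp_force: 1.3
```

play_rows(
  targets=[0,0,0,-0.06,0,0,-1,0,0,0,-0.06,0,0,-1],
)

```text
time_s: 4.28
tool_pos: [570.0, 202.9, 97.6]
eef_rot: [-180.0, -0.0, 0.7]
force: [6.0, -0.6, 0.2]
finger_gap: 0.2
grasp_force: 2.5
```

play_rows(
  targets=[0,0,0,-0.05,0,0,-1,0,0,0,0,0,0,-1],
)

```text
time_s: 4.45
tool_pos: [569.6, 202.9, 98.3]
eef_rot: [-180.0, -0.3, 0.7]
force: [7.1, -0.4, -0.2]
finger_gap: -0.0
grasp_force: 2.8
```

play_rows(
  targets=[0,0,0,0.12,0,0,-1,0,0,0,0.1,0,-0.3,-1,0,0,0,0,0,-1,-1,0,0,0,0,0,-1,-1,0,0,0,0,0,0,-1],
)

```text
time_s: 4.87
tool_pos: [580.0, 203.9, 199.9]
eef_rot: [-179.8, -0.8, 0.7]
force: [-0.4, -0.2, 2.3]
finger_gap: 0.2
grasp_force: 0.0
```

Run:
```python
from h import *
np.set_printoptions(precision=1,suppress=True)
s=env.read_state();print(s['tool_pos'],s['force'])
im=env.snapshot('scene')[:,:,::-1]
cv2.imwrite('pics/s3.png',cv2.resize(im[170:270,175:295],(720,600),interpolation=cv2.INTER_CUBIC))
for th in(.525,-.525):
  print((proj('scene',[(562+13*np.sin(th),203,90+13*np.cos(th))])-[175,170])*6)
```

```text
[580.  203.9 199.9] [-0.4 -0.2  2.3]
[[141.2 312.8]]
[[162.2 328.8]]
```

View pics/s3.png

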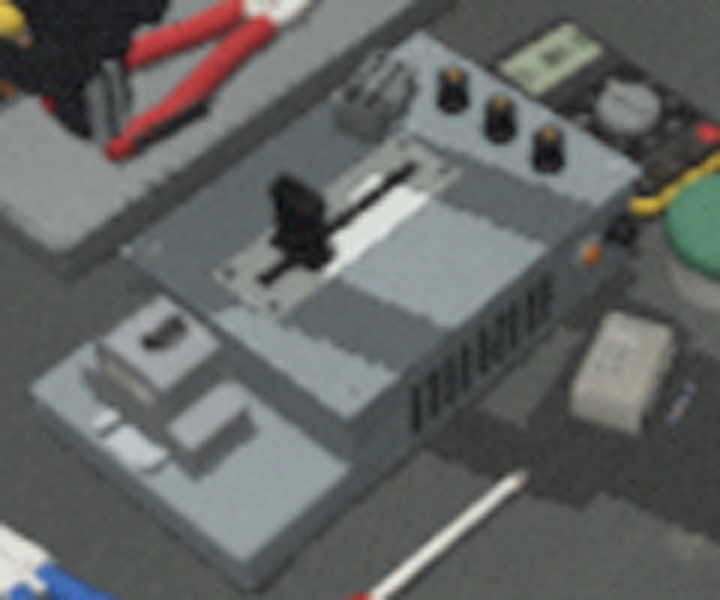

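The toggle now leans to the front, at about (165,333), so the breaker is off. The case and the lever have not moved. Next is the lever, pushed from its right side.

play_rows(
  targets=[0,0,0,-0.15,0.8,0,-1,0,0,0,-0.15,0.8,0,-1,0,0,0,-0.15,0.8,0,-1,0,0,0,0,0.7,0,-1,0,0,0,0,0,0,-1],
)

```text
time_s: 5.33
tool_pos: [559.2, 74.1, 188.8]
eef_rot: [179.8, 0.2, 0.4]
force: [0.5, 0.6, -0.2]
finger_gap: 0.0
grasp_force: 0.0
```

play_rows(
  targets=[0,0,0,0,0,0,-1],
)

```text
time_s: 5.42
tool_pos: [559.5, 77.5, 188.8]
eef_rot: [-180.0, 0.2, 0.6]
force: [-0.2, 0.1, 0.6]
finger_gap: 0.1
grasp_force: 0.0
```

play_rows(
  targets=[0,0,0,0,0,0.9,-1,0,0,0,0,0,0.9,-1,0,0,0,0,0,0.5,-1,0,0,0,0,0,0,-1,0,0,0,0,0,0,-1],
)

```text
time_s: 5.83
tool_pos: [559.0, 79.7, 96.0]
eef_rot: [-180.0, 0.3, 0.8]
force: [0.3, -0.2, 0.3]
finger_gap: -0.0
grasp_force: 0.0
```

play_rows(
  targets=[0,0,0,0,-0.1,0,-1,0,0,0,0,-0.1,0,-1,0,0,0,0,-0.08,0,-1,0,0,0,0,-0.08,0,-1],
)

```text
time_s: 6.17
tool_pos: [561.2, 93.8, 99.6]
eef_rot: [-180.0, -0.2, 0.8]
force: [-0.8, 0.1, -0.5]
finger_gap: -0.1
grasp_force: 0.0
```

play_rows(
  targets=[0,0,0,0,-0.06,0,-1,0,0,0,0,-0.06,0,-1],
)

```text
time_s: 6.33
tool_pos: [560.4, 98.3, 98.4]
eef_rot: [180.0, -0.1, 0.7]
force: [0.4, -0.5, -0.2]
finger_gap: 0.3
grasp_force: 0.0
```

play_rows(
  targets=[0,0,0,0,-0.06,0,-1,0,0,0,0,-0.06,0,-1],
)

```text
time_s: 6.5
tool_pos: [560.4, 100.4, 98.3]
eef_rot: [179.7, -0.0, 0.7]
force: [-0.4, -8.9, 1.8]
finger_gap: 0.2
grasp_force: 4.6
```

play_rows(
  targets=[0,0,0,0,-0.06,0,-1,0,0,0,0,-0.06,0,-1],
)

```text
time_s: 6.67
tool_pos: [560.4, 103.3, 98.4]
eef_rot: [179.5, -0.0, 0.6]
force: [0.4, -12.1, 3.8]
finger_gap: -0.0
grasp_force: 5.7
```

play_rows(
  targets=[0,0,0,0,-0.06,0,-1,0,0,0,0,-0.06,0,-1],
)

```text
time_s: 6.83
tool_pos: [560.4, 108.2, 98.3]
eef_rot: [179.5, -0.0, 0.6]
force: [0.1, -3.5, 1.1]
finger_gap: -0.0
grasp_force: 0.9
```

play_rows(
  targets=[0,0,0,0,-0.05,0,-1,0,0,0,0,-0.05,0,-1],
)

```text
time_s: 7.0
tool_pos: [560.3, 114.9, 98.1]
eef_rot: [179.8, -0.1, 0.7]
force: [0.2, -6.9, 1.9]
finger_gap: -0.1
grasp_force: 4.2
```

play_rows(
  targets=[0,0,0,0,-0.04,0,-1,0,0,0,0,0,0,-1],
)

```text
time_s: 7.17
tool_pos: [560.3, 114.9, 98.1]
eef_rot: [179.6, -0.0, 0.7]
force: [-0.6, -8.9, 2.4]
finger_gap: -0.1
grasp_force: 4.9
```

play_rows(
  targets=[0,0,0,0,0.2,0,-1,0,0,0,0,0,-0.6,-1,0,0,0,0,0,-0.6,-1,0,0,0,0,0,0,-1],
)

```text
time_s: 7.5
tool_pos: [562.6, 110.8, 151.0]
eef_rot: [-179.9, -0.5, 0.7]
force: [1.3, -0.2, 0.8]
finger_gap: 0.4
grasp_force: 0.0
```

play_rows(
  targets=[0,0,0,0,-0.75,0,-1,0,0,0,0,-0.72,0,-1,0,0,0,0,0,0,-1,0,0,0,0,0,0,-1],
)

```text
time_s: 7.83
tool_pos: [558.6, 170.3, 144.9]
eef_rot: [-180.0, 0.1, 0.9]
force: [-0.3, 0.2, -0.2]
finger_gap: -0.1
grasp_force: 0.0
```

play_rows(
  targets=[0,0,0,0,0.12,0,-1,0,0,0,0,0,0.6,-1,0,0,0,0,0,0.58,-1,0,0,0,0,0,0,-1,0,0,0,0,0,0,-1],
)

```text
time_s: 8.25
tool_pos: [558.0, 162.5, 96.7]
eef_rot: [179.9, 0.3, 0.6]
force: [-0.6, 0.0, 1.0]
finger_gap: 0.0
grasp_force: 0.0
```

play_rows(
  targets=[0,0,0,0,0.08,0,-1,0,0,0,0,0.08,0,-1,0,0,0,0,0.05,0,-1],
)

```text
time_s: 8.5
tool_pos: [560.6, 154.9, 100.4]
eef_rot: [-180.0, -0.2, 0.7]
force: [0.8, -0.7, -0.4]
finger_gap: 0.2
grasp_force: 0.0
```

play_rows(
  targets=[0,0,0,0,0.05,0,-1,0,0,0,0,0,0,-1],
)

```text
time_s: 8.67
tool_pos: [560.5, 154.1, 100.2]
eef_rot: [-179.9, -0.2, 0.7]
force: [0.5, 2.2, 2.1]
finger_gap: 0.2
grasp_force: 1.3
```

play_rows(
  targets=[0,0,0,0,0.04,0,-1,0,0,0,0,0,0,-1],
)

```text
time_s: 8.83
tool_pos: [560.4, 153.4, 100.1]
eef_rot: [-179.8, -0.2, 0.8]
force: [0.6, 4.7, 3.2]
finger_gap: 0.3
grasp_force: 2.6
```

play_rows(
  targets=[0,0,0,0,0.06,0,-1,0,0,0,0,0.06,0,-1],
)

```text
time_s: 9.0
tool_pos: [560.4, 150.8, 100.2]
eef_rot: [-179.6, -0.2, 0.8]
force: [0.7, 11.8, 2.8]
finger_gap: 0.0
grasp_force: 5.9
```

play_rows(
  targets=[0,0,0,0,0.06,0,-1,0,0,0,0,0.06,0,-1],
)

```text
time_s: 9.17
tool_pos: [560.4, 146.9, 100.2]
eef_rot: [-179.5, -0.2, 0.8]
force: [0.9, 8.4, 2.5]
finger_gap: 0.0
grasp_force: 3.5
```

play_rows(
  targets=[0,0,0,0,0.05,0,-1,0,0,0,0,0,0,-1],
)

```text
time_s: 9.33
tool_pos: [559.7, 140.1, 99.0]
eef_rot: [179.9, -0.0, 0.8]
force: [0.9, -0.1, 0.5]
finger_gap: -0.2
grasp_force: 0.2
```

play_rows(
  targets=[0,0,0,0,0.03,0,-1,0,0,0,0,0,0,-1],
)

```text
time_s: 9.5
tool_pos: [559.5, 138.8, 98.4]
eef_rot: [180.0, 0.0, 0.7]
force: [0.3, 1.5, 0.8]
finger_gap: -0.3
grasp_force: 0.6
```

play_rows(
  targets=[0,0,0,0,0.06,0,-1,0,0,0,0,0.06,0,-1],
)

```text
time_s: 9.67
tool_pos: [559.5, 136.6, 98.5]
eef_rot: [-179.7, 0.0, 0.8]
force: [0.0, 9.6, 2.2]
finger_gap: -0.0
grasp_force: 5.1
```

play_rows(
  targets=[0,0,0,0,0.06,0,-1,0,0,0,0,0.05,0,-1],
)

```text
time_s: 9.83
tool_pos: [559.5, 133.1, 98.5]
eef_rot: [-179.6, -0.0, 0.8]
force: [-0.0, 11.5, 1.7]
finger_gap: 0.3
grasp_force: 6.8
```

play_rows(
  targets=[0,0,0,0,0.04,0,-1,0,0,0,0,0,0,-1],
)

```text
time_s: 10.0
tool_pos: [559.5, 130.6, 98.6]
eef_rot: [-179.7, 0.0, 0.8]
force: [0.2, 3.4, 1.2]
finger_gap: -0.1
grasp_force: 0.8
```

play_rows(
  targets=[0,0,0,0,0.05,0,-1,0,0,0,0,0,0,-1],
)

```text
time_s: 10.17
tool_pos: [559.5, 125.5, 98.2]
eef_rot: [179.9, 0.0, 0.7]
force: [0.3, 0.2, 0.2]
finger_gap: 0.2
grasp_force: 0.3
```

play_rows(
  targets=[0,0,0,0,0.02,0,-1,0,0,0,0,0,0,-1],
)

```text
time_s: 10.33
tool_pos: [559.6, 124.5, 98.1]
eef_rot: [179.9, 0.1, 0.7]
force: [0.5, -0.7, 0.3]
finger_gap: -0.4
grasp_force: 0.0
```

play_rows(
  targets=[0,0,0,0,0.06,0,-1,0,0,0,0,0.06,0,-1],
)

```text
time_s: 10.5
tool_pos: [559.6, 121.8, 98.2]
eef_rot: [-179.8, 0.0, 0.7]
force: [-0.9, 6.6, -0.8]
finger_gap: 0.4
grasp_force: 3.8
```

play_rows(
  targets=[0,0,0,0,0.06,0,-1,0,0,0,0,0.06,0,-1],
)

```text
time_s: 10.67
tool_pos: [559.5, 119.3, 98.2]
eef_rot: [-179.6, 0.0, 0.8]
force: [-0.0, 11.6, -1.3]
finger_gap: -0.1
grasp_force: 5.8
```

play_rows(
  targets=[0,0,0,0,0.05,0,-1,0,0,0,0,0,0,-1],
)

```text
time_s: 10.83
tool_pos: [559.6, 117.3, 98.3]
eef_rot: [-179.6, 0.0, 0.8]
force: [-0.0, 9.6, -0.6]
finger_gap: -0.2
grasp_force: 5.1
```

play_rows(
  targets=[0,0,0,0,0.05,0,-1,0,0,0,0,0,0,-1],
)

```text
time_s: 11.0
tool_pos: [559.6, 114.8, 98.2]
eef_rot: [-179.7, 0.0, 0.8]
force: [-0.0, 5.2, -1.7]
finger_gap: 0.1
grasp_force: 2.5
```

play_rows(
  targets=[0,0,0,0,0.03,0,-1,0,0,0,0,0,0,-1],
)

```text
time_s: 11.17
tool_pos: [559.7, 110.4, 98.2]
eef_rot: [179.9, 0.0, 0.7]
force: [1.0, -0.3, 1.1]
finger_gap: -0.2
grasp_force: 0.0
```

play_rows(
  targets=[0,0,0,0,-0.2,0,-1,0,0,0,0,0,-0.8,-1,0,0,0,0,0,-0.8,-1,0,0,0,-0.5,-0.8,0,-1,0,0,0,-0.46,-0.8,0,-1],
)

```text
time_s: 11.58
tool_pos: [522.7, 181.7, 165.9]
eef_rot: [-180.0, -0.4, 0.5]
force: [0.8, -0.2, -1.2]
finger_gap: 0.3
grasp_force: 0.0
```

play_rows(
  targets=[0,0,0,0,-0.4,0,-1,0,0,0,0,0,0,-1,0,0,0,0,0,0,-1,0,0,0,0,0,0,-1],
)

```text
time_s: 11.92
tool_pos: [520.7, 197.5, 162.4]
eef_rot: [179.9, -0.0, 0.7]
force: [0.1, -0.9, -0.0]
finger_gap: -0.2
grasp_force: 0.0
```

Run:
```python
from h import *
np.set_printoptions(precision=1,suppress=True)
s=env.read_state();print(s['tool_pos'],s['force'])
im=env.snapshot('scene')[:,:,::-1]
cv2.imwrite('pics/s4.png',cv2.resize(im[170:270,175:295],(720,600),interpolation=cv2.INTER_CUBIC))
for y in(14,-2,-18,-34): print((proj('scene',[(562,102.5+y,113)])-[175,170])*6)
```

```text
[520.7 197.5 162.4] [ 0.1 -0.9 -0. ]
[[297.6 190.4]]
[[323.6 170.9]]
[[349.1 151.7]]
[[374.1 133. ]]
```

View pics/s4.png

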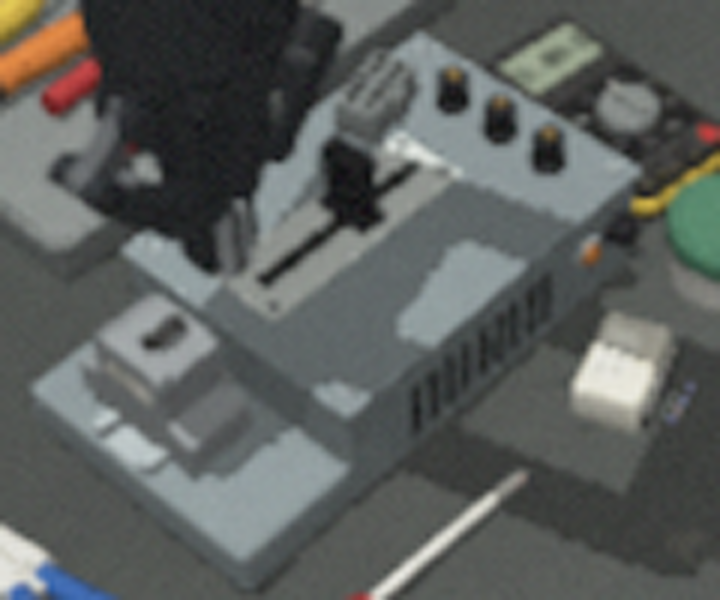

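The grip moved from (288,186) to about (340,150), which matches the shift predicted for the third click. The toggle is still off, and the case and connector have not moved. Now I'll push the toggle back on.

play_rows(
  targets=[0,0,0,0,-0.12,0,-1,0,0,0,0,0,0.8,-1,0,0,0,0,0,0.78,-1,0,0,0,0,0,0,-1,0,0,0,0,0,0,-1],
)

```text
time_s: 12.38
tool_pos: [519.0, 202.0, 97.2]
eef_rot: [179.9, 0.3, 0.7]
force: [-0.2, 0.4, 0.5]
finger_gap: 0.3
grasp_force: 0.0
```

play_rows(
  targets=[0,0,0,0.1,0,0,-1,0,0,0,0.1,0,0,-1,0,0,0,0.08,0,0,-1,0,0,0,0,0,0,-1],
)

```text
time_s: 12.72
tool_pos: [533.6, 203.3, 101.3]
eef_rot: [-180.0, -0.2, 0.7]
force: [-0.0, 0.7, -0.5]
finger_gap: -0.1
grasp_force: 0.0
```

play_rows(
  targets=[0,0,0,0.06,0,0.05,-1,0,0,0,0.06,0,0,-1],
)

```text
time_s: 12.88
tool_pos: [536.7, 203.2, 97.5]
eef_rot: [-180.0, -0.0, 0.7]
force: [-0.9, -0.0, 0.5]
finger_gap: 0.0
grasp_force: 0.0
```

play_rows(
  targets=[0,0,0,0.06,0,0,-1,0,0,0,0.06,0,0,-1],
)

```text
time_s: 13.05
tool_pos: [539.9, 203.3, 97.2]
eef_rot: [180.0, 0.2, 0.7]
force: [-8.2, -0.9, 4.5]
finger_gap: 0.0
grasp_force: 4.1
```

play_rows(
  targets=[0,0,0,0.06,0,0,-1,0,0,0,0.06,0,0,-1],
)

```text
time_s: 13.22
tool_pos: [541.3, 203.3, 97.9]
eef_rot: [179.9, 0.7, 0.8]
force: [-18.3, -1.7, 16.0]
finger_gap: 0.1
grasp_force: 9.3
```

play_rows(
  targets=[0,0,0,0.06,0,0,-1,0,0,0,0.06,0,0,-1],
)

```text
time_s: 13.38
tool_pos: [550.3, 203.6, 97.7]
eef_rot: [180.0, 0.0, 0.8]
force: [-0.3, -0.1, 1.1]
finger_gap: 0.0
grasp_force: 0.3
```

play_rows(
  targets=[0,0,0,0.06,0,0,-1,0,0,0,0,0,0,-1],
)

```text
time_s: 13.55
tool_pos: [553.1, 203.5, 97.4]
eef_rot: [-180.0, 0.1, 0.7]
force: [-3.1, -0.3, 2.5]
finger_gap: 0.0
grasp_force: 1.9
```

play_rows(
  targets=[0,0,0,0.05,0,0,-1,0,0,0,0,0,0,-1],
)

```text
time_s: 13.72
tool_pos: [553.3, 203.5, 97.3]
eef_rot: [180.0, 0.3, 0.7]
force: [-8.8, 1.1, 5.4]
finger_gap: -0.1
grasp_force: 4.7
```

play_rows(
  targets=[0,0,0,-0.15,0,0,-1,0,0,0,-0.3,0,0,-1,0,0,0,-0.3,0,-0.6,-1,0,0,0,0,0,-1,-1,0,0,0,0,0,-1,-1],
)

```text
time_s: 14.13
tool_pos: [523.8, 202.6, 200.0]
eef_rot: [179.9, 0.2, 0.7]
force: [1.3, 0.2, 0.3]
finger_gap: 0.1
grasp_force: 0.0
```

play_rows(
  targets=[0,0,0,-0.9,0,0,-1,0,0,0,-0.9,0,0,-1,0,0,0,0,0,0,-1,0,0,0,0,0,0,-1,0,0,0,0,0,0,-1],
)

```text
time_s: 14.55
tool_pos: [453.8, 202.1, 201.4]
eef_rot: [-180.0, -0.1, 0.7]
force: [0.2, 0.5, -0.1]
finger_gap: -0.2
grasp_force: 0.0
```

Run:
```python
from h import *
s=env.read_state();print(s['tool_pos'],s['force'],s['joint_velocities'])
im=env.snapshot('scene')[:,:,::-1]
cv2.imwrite('pics/s5.png',cv2.resize(im[170:270,175:295],(720,600),interpolation=cv2.INTER_CUBIC))
```

```text
[453.83842359 202.13705556 201.36368882] [ 0.21457828  0.51236492 -0.09331547] [-0.55979355  1.45097922 -1.50907788  0.06341679  0.31883415  0.04172192]
```

View pics/s5.png

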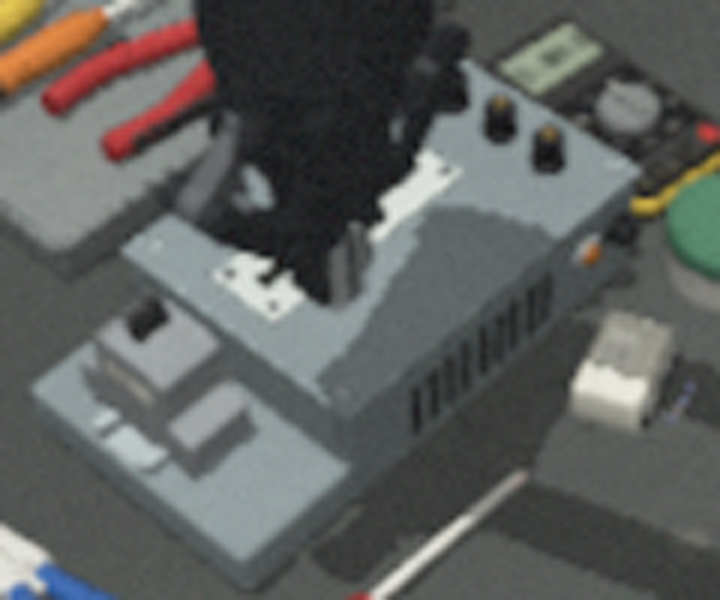

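The toggle leans to the back again at about (148,315), as it did at the start. The case has not moved and the arm is clear, so I'm handing in.

```bash
python3 -c "
from plant import env
print(env.close_job())"
```

```text
the job is handed in; nothing more can be done
None
```

The job is handed in; no verdict was returned. The breaker went off, the lever went to its left stop and then click by click to the third click, and the breaker is on again; the pictures show the case where it stood, and the arm is clear of everything.

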